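Find the rocking corner of the jig plate and press its shim flat

ROBOT

A 6-joint arm with a two-finger parallel gripper is mounted at the origin on the work surface. World frame = base frame: x ahead of the robot, y to its left, z up, the work surface at z = 0. Lengths are in m, angles in rad, forces in N, time in s.
With the tool pointing down it reaches from about 0.3 to 0.875 m from the base axis. Payload 6.4 kg.
Tool frame: the origin (TCP) lies at the centre of the arm's flange, where the gripper is bolted on; the fingertips stand 173 mm ahead of it and the grasp point (between the pads) lies 155 mm ahead of it (ctrl.pinch_z is the distance from the TCP to the grasp point, in m); z points along the fingers, y is the direction in which the jaws open and shut (so a half turn about z gives the same grasp; the last joint's range is limited). The gripper opens to 85 mm and grips with 20 to 120 N. Pads are 22 mm wide; open, the fingers measure 114 mm over their backs; the gripper's body (76 mm by 85 mm) begins 54 mm behind the grasp point. The pads swing forward as they close: fully open they stand 13 mm farther back than shut.
Start: joints at [-1.423, 0.181, 1.607, -0, 1.354, -0.206], TCP at [0.199, -0.539, 0.405] pointing down, gripper open.
Joint ranges: [-2.99, 2.99], [-0.89, 2.07], [0.3, 2.58], [-1.14, 4.28], [0, 2.63], [-3.12, 3.12]. Speed limits (rad/s): [2.57, 2.57, 3.01, 3.14, 3.14, 3.14].

INTERFACE

Orientations are given as a unit quaternion [w, x, y, z].
In Python, from bench import ctrl gives the robot as it stands.
- The arm moves only by the tool drive_tool, never from a script. Its argument "commands" is a list that holds one entry, the list of rows, each a list of 7 numbers: the shift along the tool's x, y, z in units of 50 mm (1.0 is 50 mm), then the turn, a rotation vector about the tool's x, y, z in units of 8 degrees (1.0 is 8 degrees), then the closure in counts, from 0 (fully open) to 255 (shut). A call has 1 to 10 rows; each row shifts and turns the commanded pose from where the row before left it, along the tool's axes as they then stand; what a row does not reach is not made up. A row lasts 1/10 s, in which the tool goes at most 50 mm and 8.59 degrees, less where a joint would pass 70% of its speed; a pose out of reach is approached as far as the arm can. A call is refused whole if a number of a shift passes 1 or a number of a turn 1, either way. A call with a gripper value outside its range is refused whole. The fingers move at their own pace and stop on an object; the grip force is fixed at half the most. Time passes only in rows, so rows that do not move let the fingers close. It gives the time, the measured TCP pose, the force and the opening at its end, in the units of the state.
- ctrl.get_obs(): the state, without advancing time (a new reading comes with each control period).
- ctrl.camera(name): name is "side" or "top"; returns a dict with "pixels" (420x560x3 uint8, red, green, blue), "depth" (420x560 float32, m along the optical axis (not along the pixel's ray), 0 where there is no reading), "intrinsics" (3x3 intrinsics, pixels), "R" (3x3) and "t" (3): a world point X has camera coordinates R X + t. Camera axes: x right, y down, z forward; pixel columns grow to the right and rows downward; lengths in m; the calibration is good to about 2 mm. A picture is of the moment at which its call begins.
- ctrl.hand_in(): hands the job in, once; it reports no verdict.
The state is a dict: "time_s": time; "q": joint angles; "dq": joint speeds; "joint_efforts": joint torques, N m; "eef_pos": TCP position; "eef_rot": TCP orientation; "wrist_force": force on the tool from outside, world axes, zero at the start; "torque": the same for the moment, N m; "opening": opening from 0.0 (shut) to 1.0 (fully open).
Only numpy, scipy, OpenCV 4.12 (cv2) and the standard library are available. Lean on these libraries where they do the work, as an engineer would, in place of code of your own. Each camera call takes 0.05 s, during which the arm holds its last target. There are 200 camera calls.

TASK

One corner of the aluminium jig plate on the bench rocks. Press down on the blue dots at its corners with a fingertip until you find the corner that gives, then press down flat the orange shim tab that sticks out on the left side of that corner (seen from the robot), so that the corner stands firm. Leave the other three tabs up, do not lift or shift the plate, and leave the other things where they are.

Things in the scene. Friction and masses are not known exactly. Their poses are not given: they have to be found in the camera images.
- base: fixed dark steel base of the jig, lying on the bench, 6 mm thick, 190 mm in x (centred) and from -80 to +116 mm in y. Origin on the bench directly below the jig plate's centre; its x points away from the robot, y to the left, turned by up to about 0.45 rad
- plate: loose aluminium H-shaped jig plate, 10 mm thick, about 2 kg, standing on four rubber feet; underside 34 mm, top 44 mm above the bench. Origin at the centre of its underside, axes as the base. Middle bar 60 (x) x 134 mm (y); a lug 34 mm wide at each corner, reaching to 86 mm in x. In the middle a dark round hub, 54 mm diameter, 12 mm high, with a 16 mm spindle up to 34 mm above the top
- corner_far_left (a point): middle of the blue press dot (18 mm diameter) on top of the plate's far left lug (near = robot's side, left = +y), 66 mm in x, 50 mm in y from the plate's centre, 44 mm above the bench. A firm corner hardly moves (under 1 mm at 15 N); the one that rocks gives from about 4 N, is down 4.3 mm at about 5.2 N, stops there and springs back. With its shim flat it no longer gives
- tab_far_left (a point): where to press the shim of the far left corner: a fixed point at the top middle of its orange tab (26 x 22 x 5 mm) as it lies when flat, 14.5 mm above the bench, 47 mm to the base's +y from that corner's dot. The shim hinges along the base's x, 36 mm to the -y of this point, 12 mm above the bench; while it stands up its tip is about 40 mm above the bench, 9 mm short of the flat tip
- corner_far_right (a point): middle of the blue press dot (18 mm diameter) on top of the plate's far right lug (near = robot's side, left = +y), 66 mm in x, 50 mm in y from the plate's centre, 44 mm above the bench. A firm corner hardly moves (under 1 mm at 15 N); the one that rocks gives from about 4 N, is down 4.3 mm at about 5.2 N, stops there and springs back. With its shim flat it no longer gives
- tab_far_right (a point): where to press the shim of the far right corner: a fixed point at the top middle of its orange tab (26 x 22 x 5 mm) as it lies when flat, 14.5 mm above the bench, 47 mm to the base's +y from that corner's dot. The shim hinges along the base's x, 36 mm to the -y of this point, 12 mm above the bench; while it stands up its tip is about 40 mm above the bench, 9 mm short of the flat tip
- corner_near_left (a point): middle of the blue press dot (18 mm diameter) on top of the plate's near left lug (near = robot's side, left = +y), 66 mm in x, 50 mm in y from the plate's centre, 44 mm above the bench. A firm corner hardly moves (under 1 mm at 15 N); the one that rocks gives from about 4 N, is down 4.3 mm at about 5.2 N, stops there and springs back. With its shim flat it no longer gives
- tab_near_left (a point): where to press the shim of the near left corner: a fixed point at the top middle of its orange tab (26 x 22 x 5 mm) as it lies when flat, 14.5 mm above the bench, 47 mm to the base's +y from that corner's dot. The shim hinges along the base's x, 36 mm to the -y of this point, 12 mm above the bench; while it stands up its tip is about 40 mm above the bench, 9 mm short of the flat tip
- corner_near_right (a point): middle of the blue press dot (18 mm diameter) on top of the plate's near right lug (near = robot's side, left = +y), 66 mm in x, 50 mm in y from the plate's centre, 44 mm above the bench. A firm corner hardly moves (under 1 mm at 15 N); the one that rocks gives from about 4 N, is down 4.3 mm at about 5.2 N, stops there and springs back. With its shim flat it no longer gives
- tab_near_right (a point): where to press the shim of the near right corner: a fixed point at the top middle of its orange tab (26 x 22 x 5 mm) as it lies when flat, 14.5 mm above the bench, 47 mm to the base's +y from that corner's dot. The shim hinges along the base's x, 36 mm to the -y of this point, 12 mm above the bench; while it stands up its tip is about 40 mm above the bench, 9 mm short of the flat tip
- shim_a (a joint): angle of one of the four shims, rad: 0 = flat (its stop), about 0.60 to 0.66 = standing up as found. The letters do not tell the corner: it changes each time. Stiff hinge, stays where it is left; 3 to 10 N downward on its tab moves it
- shim_b (a joint): angle of one of the four shims, rad: 0 = flat (its stop), about 0.60 to 0.66 = standing up as found. The letters do not tell the corner: it changes each time. Stiff hinge, stays where it is left; 3 to 10 N downward on its tab moves it
- shim_c (a joint): angle of one of the four shims, rad: 0 = flat (its stop), about 0.60 to 0.66 = standing up as found. The letters do not tell the corner: it changes each time. Stiff hinge, stays where it is left; 3 to 10 N downward on its tab moves it
- shim_d (a joint): angle of one of the four shims, rad: 0 = flat (its stop), about 0.60 to 0.66 = standing up as found. The letters do not tell the corner: it changes each time. Stiff hinge, stays where it is left; 3 to 10 N downward on its tab moves it
- bushing: brass bushing, upright cylinder 18 mm diameter, 22 mm high, standing loose on the plate between the two left corners; loose, to be left alone. Origin at the centre of its underside
- socket: steel wrench socket, 26 mm diameter, 60 mm high, standing on the bench on the robot's side of the fixture; loose, to be left alone. Origin at the centre of its underside
- coffee_cup: dark coffee cup, 82 mm across the top, 95 mm high; loose, to be left alone. Origin at the centre of its underside
- wrench: steel wrench lying on the bench; loose, to be left alone. Origin at the centre of its underside at mid-length
- screwdriver: red-handled screwdriver lying on the bench; loose, to be left alone. Origin at the centre of its underside at mid-length
- wax_tin: yellow tin 70 x 100 x 35 mm; loose, to be left alone. Origin at the centre of its underside
Mind the look-alikes: they are no part of the job. Of the things like the plate, leave any that is turquoise or yellow; of the rest the larger one is meant.

How it is judged:
By the outcome, as a careful person would: the job done as asked, in the order asked, and still so for the second after the job is handed in, with the robot touching nothing.
It also fails if it takes over 54 s, if anything falls off the work surface, if the arm or the gripper's body presses on something with over 40 N, if the wrist force passes 120 N, or if a joint passes its speed limit or range.

## Working session

There is one attempt and no reset: what is moved stays moved. The work goes in short steps, Python scripts to look and compute and a tool call to move; the robot and the scene stay as the last step left them, time stands still between calls to the robot, and variables do not carry over. Pictures are saved under pics/ and viewed, about 8 in all and at most 12, crops included, and the job is handed in when it is done.

Besides the shell and the picture viewer there is one more tool, called after ">>>" as a command line: name --argument value ..., lists and objects as JSON in quotes. drive_tool: Moves the arm, as the interface text tells. Its arguments: {"type":"object","properties":{"commands":{"type":"array","items":{"type":"array","items":{"type":"array","items":{"type":"number"}}}}},"required":["commands"]}

```bash
mkdir -p pics; cat > h.py <<'E'
import numpy as np,cv2
from bench import ctrl
def ray(c,u,v,z):
    K,R,t=map(np.array,(c["intrinsics"],c["R"],c["t"]))
    d=R.T@np.linalg.inv(K)@np.array([u,v,1.]);o=-R.T@t
    return o+d*(z-o[2])/d[2]
def proj(c,X):
    p=np.array(c["intrinsics"])@(np.array(c["R"])@np.array(X)+c["t"]);return p[:2]/p[2]
def save(c,n,box=None,s=1):
    im=c["pixels"][:,:,::-1]
    if box: im=im[box[1]:box[3],box[0]:box[2]]
    cv2.imwrite(f"pics/{n}.png",cv2.resize(im,None,fx=s,fy=s,interpolation=cv2.INTER_CUBIC))
E
python3 - <<'E'
from h import *
o=ctrl.get_obs();print(o)
for n in("top","side"):
    c=ctrl.camera(n);save(c,n);print(n,-np.array(c["R"]).T@c["t"])
    hsv=cv2.cvtColor(c["pixels"],cv2.COLOR_RGB2HSV)
    for nm,lo,hi in(("blue",(100,110,50),(125,255,255)),("orange",(6,140,90),(20,255,255))):
        N,_,st,ce=cv2.connectedComponentsWithStats(cv2.inRange(hsv,lo,hi))
        for i in range(1,N):
            if st[i,4]>12: print(nm,ce[i].round(1),st[i],ray(c,*ce[i],.044 if nm=="blue" else .035).round(4))
E
```

```text
{'time_s': 0.0, 'q': array([-1.42331936e+00,  1.81530158e-01,  1.60802042e+00,  4.02127401e-06,
        1.35377813e+00, -2.06333412e-01]), 'dq': array([ 0.00033723, -0.00070541,  0.00065182, -0.00043932,  0.00150501,
       -0.00138655]), 'joint_efforts': array([-6.16529087e-04, -4.44875050e+01, -3.51336944e+01, -3.83284432e-04,
        9.01744352e-03, -1.23456029e-06]), 'eef_pos': array([ 0.1991834 , -0.53912542,  0.403784  ]), 'eef_rot': array([-8.67593421e-04,  9.84392748e-01,  1.75983418e-01,  2.75030532e-05]), 'wrist_force': array([-0.48202738,  1.17336867,  1.11426799]), 'torque': array([0.0104554 , 0.03480342, 0.08831086]), 'opening': 1.0002956191786792}
top [ 1.99640869e-01 -1.26419600e-03  1.48278375e+00]
blue [225.7  94.9] [ 194   79   62   27 1002] [0.8842 0.1779 0.044 ]
blue [255.4 170.8] [254 169   4   5  16] [0.6218 0.0687 0.044 ]
blue [286.  173.1] [284 171   5   5  19] [ 0.6166 -0.0308  0.044 ]
blue [490.6 207.6] [469 183  33  36 242] [ 0.5203 -0.6846  0.044 ]
blue [251.5 210.4] [250 208   4   6  19] [0.4904 0.0765 0.044 ]
blue [282.9 213. ] [281 211   5   5  20] [ 0.
[... 749 characters left out ...]
] [338 212   6   4  21] [ 0.3974 -0.091   0.044 ]
blue [264.1 234. ] [261 232   7   5  30] [0.491  0.0757 0.044 ]
blue [355.  243.2] [352 241   7   5  26] [ 0.3185 -0.0368  0.044 ]
blue [266.5 308. ] [264 306   6   5  26] [0.356  0.2152 0.044 ]
blue [310.7 310.7] [308 309   6   5  24] [0.2864 0.1632 0.044 ]
blue [262.9 338.6] [260 336   7   6  28] [0.3169 0.2679 0.044 ]
blue [309.6 341.4] [307 339   6   6  27] [0.2475 0.2156 0.044 ]
orange [244.5 196.1] [240 194  11   5  29] [0.6202 0.0087 0.035 ]
orange [213.9 217.5] [209 215  11   6  42] [0.6235 0.1098 0.035 ]
orange [282.3 223.1] [277 221  12   6  34] [0.4873 0.0167 0.035 ]
orange [251.  247.1] [245 244  13   7  51] [0.4923 0.118  0.035 ]
```

View pics/top.png

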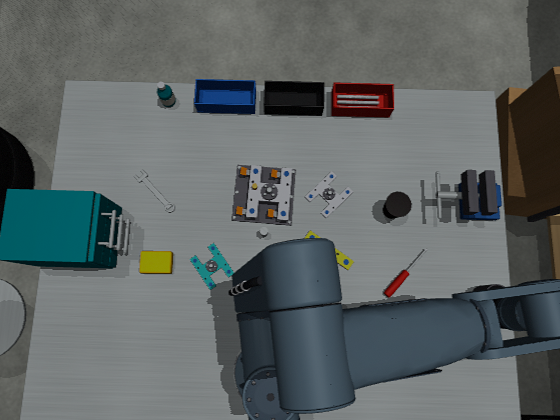

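View pics/side.png

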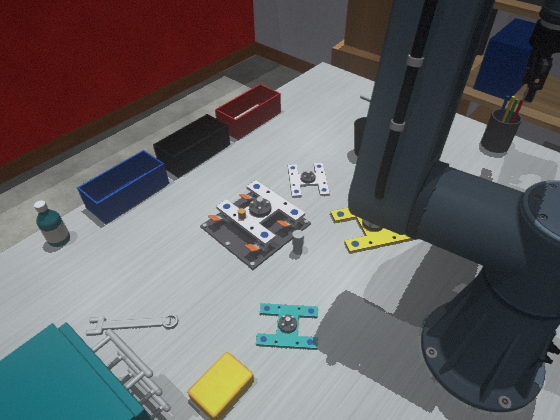

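The jig is at the centre of the top view (base at columns 233–296, rows 164–222), with blue dots at (255,171), (286,173), (251,210) and (283,213). The side view's dot positions agree with these to about 1 mm. Measured positions:

| Item | Value |
|---|---|
| Plate centre | (0.5536, 0.0224) |
| Yaw | −0.055 rad |
| Dot far left | (0.622, 0.0686) |
| Dot far right | (0.617, −0.0315) |
| Dot near left | (0.4907, 0.076) |
| Dot near right | (0.4846, −0.0237) |

The dot spacing of 132 × 100 mm matches the sizes given. The turquoise, yellow and small white plates are the look-alikes. I'll close the gripper and move over.

>>> drive_tool --commands '[[[0.5,-0.3,0,0,0,0,255],[0.8,-0.46,0,0,0,0,255],[0.8,-0.46,0,0,0,0,255],[0.8,-0.46,0,0,0,0,255],[0.8,-0.46,0,0,0,0,255],[0.8,-0.46,0,0,0,0,255],[0.8,-0.46,0,0,0,0,255],[0.8,-0.46,0,0,0,0,255],[0.8,-0.46,0,0,0,0,255],[0.8,-0.46,0,0,0,0,255]]]'

```text
time_s: 1.1
eef_pos: [0.4843, -0.196, 0.4045]
eef_rot: [-0.0, 0.984, 0.176, -0.0]
wrist_force: [0.1, -0.9, 0.3]
opening: -0.003
```

>>> drive_tool --commands '[[[0.8,-0.46,0,0,0,0,255],[0.8,-0.46,0,0,0,0,255],[0,0,0.2,0,0,0.5,255],[0,0,0.4,0,0,0.5,255],[0,0,0.4,0,0,0.5,255],[0,0,0.4,0,0,0.5,255],[0,0,0.4,0,0,0.5,255],[0,0,0.2,0,0,0.4,255],[0,0,0,0,0,0,255],[0,0,0,0,0,0,255]]]'

```text
time_s: 2.1
eef_pos: [0.5426, -0.1269, 0.3047]
eef_rot: [-0.0, 1.0, -0.025, -0.0]
wrist_force: [0.8, -0.2, -0.3]
opening: 0.005
```

>>> drive_tool --commands '[[[0.35,-0.5,0,0,0,0,255],[0.35,-0.5,0,0,0,0,255],[0.35,-0.5,0,0,0,0,255],[0.34,-0.48,0,0,0,0,255],[0,0,0.3,0,0,0,255],[0,0,0.4,0,0,0,255],[0,0,0.4,0,0,0,255],[0,0,0.2,0,0,0,255],[0,0,0,0,0,0,255],[0,0,0,0,0,0,255]]]'

```text
time_s: 3.1
eef_pos: [0.6172, -0.032, 0.2403]
eef_rot: [0.0, 1.0, -0.026, 0.0]
wrist_force: [-0.3, -0.2, 0.3]
opening: 0.001
```

```bash
python3 - <<'E'
from h import *
c=ctrl.camera("side");save(c,"s2",(180,130,380,280),4)
o=ctrl.get_obs();p=o["eef_pos"];print(p,o["wrist_force"],proj(c,p-[0,0,.173]),proj(c,[.617,-.0315,.044]))
E
```

```text
[ 0.61751016 -0.0320171   0.24088837] [-0.21083319 -0.22670388 -0.08699293] [255.75133395 178.54277686] [256.22106846 185.80161008]
```

View pics/s2.png

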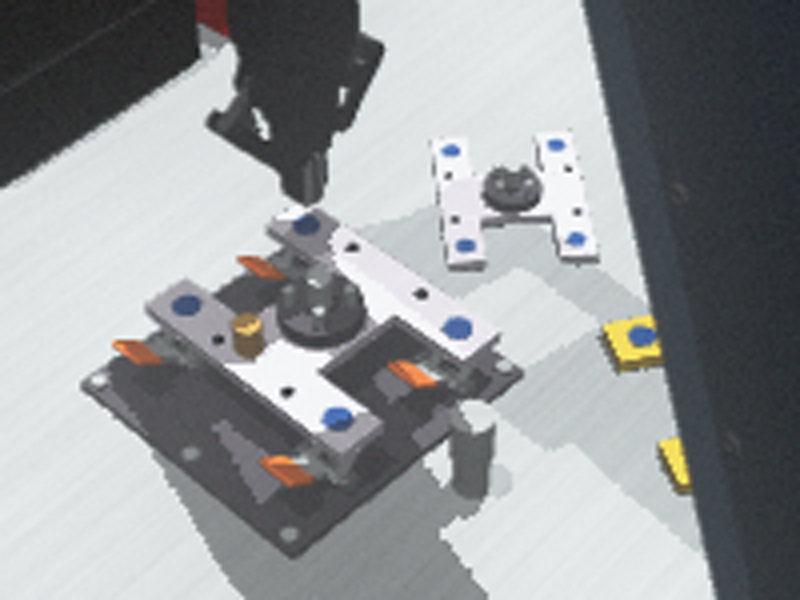

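The shut fingertip stands over the far-right dot (crop 305,225) with the rest clear. The bushing (245,335) and the socket (475,450) are out of its way. Next, press the far-right dot.

>>> drive_tool --commands '[[[0,0,0.2,0,0,0,255],[0,0,0.15,0,0,0,255],[0,0,0.06,0,0,0,255],[0,0,0.02,0,0,0,255],[0,0,0.02,0,0,0,255],[0,0,0,0,0,0,255],[0,0,0,0,0,0,255]]]'

```text
time_s: 3.85
eef_pos: [0.6172, -0.0316, 0.2175]
eef_rot: [0.0, 1.0, -0.026, 0.0]
wrist_force: [-1.7, 0.2, 2.3]
opening: 0.0
```

>>> drive_tool --commands '[[[0,0,0.02,0,0,0,255],[0,0,0,0,0,0,255],[0,0,0,0,0,0,255]]]'

```text
time_s: 4.15
eef_pos: [0.6173, -0.0315, 0.2174]
eef_rot: [0.0, 1.0, -0.025, 0.0]
wrist_force: [-4.6, 1.6, 9.1]
opening: 0.003
```

>>> drive_tool --commands '[[[0,0,0.02,0,0,0,255],[0,0,0,0,0,0,255],[0,0,0,0,0,0,255]]]'

```text
time_s: 4.45
eef_pos: [0.6173, -0.0315, 0.2173]
eef_rot: [0.0, 1.0, -0.025, 0.0]
wrist_force: [-7.5, 1.4, 15.7]
opening: -0.001
```

Far right is firm: 15.7 N with 0.2 mm of travel. Next is near right.

>>> drive_tool --commands '[[[0,0,-0.3,0,0,0,255],[0,0,-0.25,0,0,0,255],[-0.4,0,0,0,0,0,255],[-0.6,-0.01,0,0,0,0,255],[-0.6,-0.01,0,0,0,0,255],[-0.6,0,0,0,0,0,255],[-0.3,0,0,0,0,0,255],[-0.16,0,0,0,0,0,255],[0,0,0,0,0,0,255],[0,0,0,0,0,0,255]]]'

```text
time_s: 5.45
eef_pos: [0.4853, -0.0241, 0.2434]
eef_rot: [0.0, 1.0, -0.026, 0.001]
wrist_force: [0.0, -0.4, -0.3]
opening: 0.001
```

>>> drive_tool --commands '[[[0,0,0.2,0,0,0,255],[0,0,0.16,0,0,0,255],[0,0,0.07,0,0,0,255],[0,0,0.03,0,0,0,255],[0,0,0,0,0,0,255],[0,0,0,0,0,0,255]]]'

```text
time_s: 6.05
eef_pos: [0.4844, -0.0238, 0.2197]
eef_rot: [0.0, 1.0, -0.026, 0.0]
wrist_force: [0.2, 0.1, 0.5]
opening: -0.001
```

>>> drive_tool --commands '[[[0,0,0.03,0,0,0,255],[0,0,0.03,0,0,0,255],[0,0,0,0,0,0,255],[0,0,0,0,0,0,255]]]'

```text
time_s: 6.45
eef_pos: [0.4845, -0.0238, 0.2174]
eef_rot: [0.0, 1.0, -0.026, 0.0]
wrist_force: [-1.6, 0.3, 5.7]
opening: 0.003
```

>>> drive_tool --commands '[[[0,0,0.02,0,0,0,255],[0,0,0,0,0,0,255],[0,0,0,0,0,0,255]]]'

```text
time_s: 6.75
eef_pos: [0.4846, -0.0238, 0.2173]
eef_rot: [0.0, 1.0, -0.025, 0.0]
wrist_force: [-6.3, 0.9, 15.6]
opening: 0.001
```

>>> drive_tool --commands '[[[0,0,0.02,0,0,0,255],[0,0,0,0,0,0,255],[0,0,0,0,0,0,255]]]'

```text
time_s: 7.05
eef_pos: [0.4847, -0.0238, 0.2172]
eef_rot: [0.0, 1.0, -0.025, 0.0]
wrist_force: [-9.3, 1.8, 26.6]
opening: -0.005
```

Near right is firm. Next is near left.

>>> drive_tool --commands '[[[0,0,-0.35,0,0,0,255],[0,0,-0.25,0,0,0,255],[0,-0.3,0,0,0,0,255],[0,-0.5,0,0,0,0,255],[0.02,-0.5,0,0,0,0,255],[0,-0.4,0,0,0,0,255],[0,-0.2,0,0,0,0,255],[0,-0.1,0,0,0,0,255],[0,0,0,0,0,0,255],[0,0,0,0,0,0,255]]]'

```text
time_s: 8.05
eef_pos: [0.4904, 0.0755, 0.2447]
eef_rot: [0.0, 1.0, -0.026, -0.0]
wrist_force: [-0.6, -0.0, -0.5]
opening: 0.002
```

>>> drive_tool --commands '[[[0,0,0.2,0,0,0,255],[0,0,0.16,0,0,0,255],[0,0,0.07,0,0,0,255],[0,0,0.03,0,0,0,255],[0,0,0.02,0,0,0,255],[0,0,0,0,0,0,255],[0,0,0,0,0,0,255]]]'

```text
time_s: 8.75
eef_pos: [0.4905, 0.0761, 0.2209]
eef_rot: [0.0, 1.0, -0.026, 0.0]
wrist_force: [0.4, -0.1, 0.1]
opening: -0.002
```

>>> drive_tool --commands '[[[0,0,0.03,0,0,0,255],[0,0,0.02,0,0,0,255],[0,0,0,0,0,0,255],[0,0,0,0,0,0,255]]]'

```text
time_s: 9.15
eef_pos: [0.4904, 0.0761, 0.2182]
eef_rot: [-0.0, 1.0, -0.026, -0.0]
wrist_force: [0.3, 1.0, 0.6]
opening: 0.001
```

>>> drive_tool --commands '[[[0,0,0.02,0,0,0,255],[0,0,0,0,0,0,255],[0,0,0,0,0,0,255]]]'

```text
time_s: 9.45
eef_pos: [0.4905, 0.076, 0.2174]
eef_rot: [-0.0, 1.0, -0.026, 0.0]
wrist_force: [-0.4, 0.3, 2.7]
opening: -0.001
```

>>> drive_tool --commands '[[[0,0,0.02,0,0,0,255],[0,0,0,0,0,0,255],[0,0,0,0,0,0,255]]]'

```text
time_s: 9.75
eef_pos: [0.4906, 0.0761, 0.2173]
eef_rot: [0.0, 1.0, -0.025, 0.0]
wrist_force: [-5.7, -0.0, 12.8]
opening: 0.0
```

>>> drive_tool --commands '[[[0,0,0.02,0,0,0,255],[0,0,0,0,0,0,255],[0,0,0,0,0,0,255]]]'

```text
time_s: 10.05
eef_pos: [0.4907, 0.0761, 0.2172]
eef_rot: [0.0, 1.0, -0.025, -0.0]
wrist_force: [-8.9, 0.1, 23.9]
opening: 0.002
```

Near left is firm, so it should be far left. I'll lift over the bushing and confirm.

>>> drive_tool --commands '[[[0,0,-0.3,0,0,0,255],[0,0,-0.5,0,0,0,255],[0,0,-0.4,0,0,0,255],[0.3,0.01,0,0,0,0,255],[0.6,0.01,0,0,0,0,255],[0.6,0,0,0,0,0,255],[0.6,0,0,0,0,0,255],[0.4,0,0,0,0,0,255],[0.13,0,0,0,0,0,255],[0,0,0,0,0,0,255]]]'

```text
time_s: 11.05
eef_pos: [0.6218, 0.0682, 0.2746]
eef_rot: [-0.0, 1.0, -0.026, -0.0]
wrist_force: [-0.3, 0.6, -0.5]
opening: -0.005
```

>>> drive_tool --commands '[[[0,0,0.3,0,0,0,255],[0,0,0.4,0,0,0,255],[0,0,0.25,0,0,0,255],[0,0,0.1,0,0,0,255],[0,0,0.05,0,0,0,255],[0,0,0,0,0,0,255],[0,0,0,0,0,0,255]]]'

```text
time_s: 11.75
eef_pos: [0.622, 0.0683, 0.2209]
eef_rot: [0.0, 1.0, -0.026, 0.001]
wrist_force: [0.4, -0.5, -0.1]
opening: -0.001
```

>>> drive_tool --commands '[[[0,0,0.02,0,0,0,255],[0,0,0,0,0,0,255],[0,0,0,0,0,0,255]]]'

```text
time_s: 12.05
eef_pos: [0.6218, 0.0683, 0.2195]
eef_rot: [0.0, 1.0, -0.026, 0.0]
wrist_force: [-0.5, -0.1, -0.0]
opening: 0.003
```

>>> drive_tool --commands '[[[0,0,0.03,0,0,0,255],[0,0,0.03,0,0,0,255],[0,0,0,0,0,0,255],[0,0,0,0,0,0,255]]]'

```text
time_s: 12.45
eef_pos: [0.6219, 0.0684, 0.2167]
eef_rot: [-0.0, 1.0, -0.026, 0.0]
wrist_force: [-0.4, -0.3, 4.8]
opening: 0.004
```

>>> drive_tool --commands '[[[0,0,0.02,0,0,0,255],[0,0,0,0,0,0,255],[0,0,0,0,0,0,255]]]'

```text
time_s: 12.75
eef_pos: [0.6219, 0.0684, 0.2157]
eef_rot: [-0.0, 1.0, -0.026, 0.0]
wrist_force: [-0.9, 1.2, 5.9]
opening: -0.002
```

>>> drive_tool --commands '[[[0,0,0.02,0,0,0,255],[0,0,0,0,0,0,255],[0,0,0,0,0,0,255]]]'

```text
time_s: 13.05
eef_pos: [0.622, 0.0684, 0.2148]
eef_rot: [-0.0, 1.0, -0.026, 0.001]
wrist_force: [-0.9, 1.8, 5.8]
opening: 0.002
```

Far left gives: 2.7 mm down at a steady 5 to 6 N. Now its tab, 47 mm to the base's +y.

>>> drive_tool --commands '[[[0,0,-0.3,0,0,0,255],[0,0,-0.3,0,0,0,255],[0,-0.3,0,0,0,0,255],[0,-0.4,0,0,0,0,255],[0,-0.24,0,0,0,0,255],[0,0,0,0,0,0,255],[0,0,0,0,0,0,255]]]'

```text
time_s: 13.75
eef_pos: [0.6239, 0.1157, 0.2439]
eef_rot: [0.0, 1.0, -0.025, -0.0]
wrist_force: [-0.2, -1.0, 0.2]
opening: 0.001
```

```bash
python3 - <<'E'
from h import *
c=ctrl.camera("side");save(c,"s3",(180,150,330,270),5)
print(ctrl.get_obs()["eef_pos"])
E
```

```text
[0.62394803 0.11522352 0.24392193]
```

View pics/s3.png

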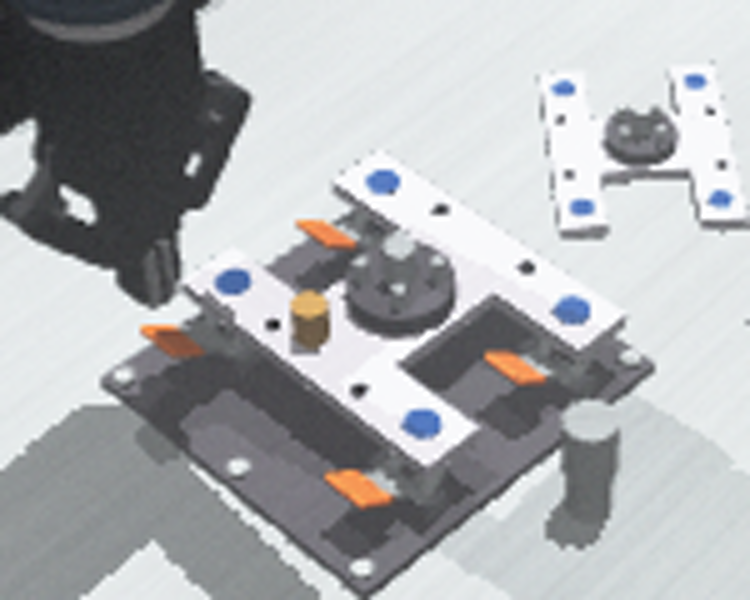

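The fingertip (150,290) stands over the far-left tab (170,340), clear of the plate and bushing. Press it down.

>>> drive_tool --commands '[[[0,0,0.3,0,0,0,255],[0,0,0.2,0,0,0,255],[0,0,0.1,0,0,0,255],[0,0,0.08,0,0,0,255],[0,0,0.06,0,0,0,255],[0,0,0.06,0,0,0,255],[0,0,0,0,0,0,255]]]'

```text
time_s: 14.5
eef_pos: [0.6241, 0.115, 0.2038]
eef_rot: [0.0, 1.0, -0.025, 0.0]
wrist_force: [-0.6, -0.1, 0.9]
opening: -0.003
```

>>> drive_tool --commands '[[[0,0,0.06,0,0,0,255],[0,0,0.06,0,0,0,255],[0,0,0.06,0,0,0,255],[0,0,0.04,0,0,0,255],[0,0,0,0,0,0,255],[0,0,0,0,0,0,255]]]'

```text
time_s: 15.1
eef_pos: [0.6238, 0.1151, 0.1927]
eef_rot: [0.0, 1.0, -0.026, -0.0]
wrist_force: [-0.1, 1.1, 0.2]
opening: 0.0
```

>>> drive_tool --commands '[[[0,0,0.04,0,0,0,255],[0,0,0.04,0,0,0,255],[0,0,0.02,0,0,0,255],[0,0,0.02,0,0,0,255]]]'

```text
time_s: 15.5
eef_pos: [0.624, 0.1155, 0.1876]
eef_rot: [-0.0, 1.0, -0.025, -0.0]
wrist_force: [-5.2, 0.6, 10.8]
opening: -0.001
```

```bash
python3 - <<'E'
from h import *
c=ctrl.camera("side");save(c,"s4",(180,170,300,260),6)
o=ctrl.get_obs();print(o["eef_pos"],o["wrist_force"])
E
```

```text
[0.62397842 0.1154679  0.18772928] [-3.15691078  1.35215128  6.33855258]
```

View pics/s4.png

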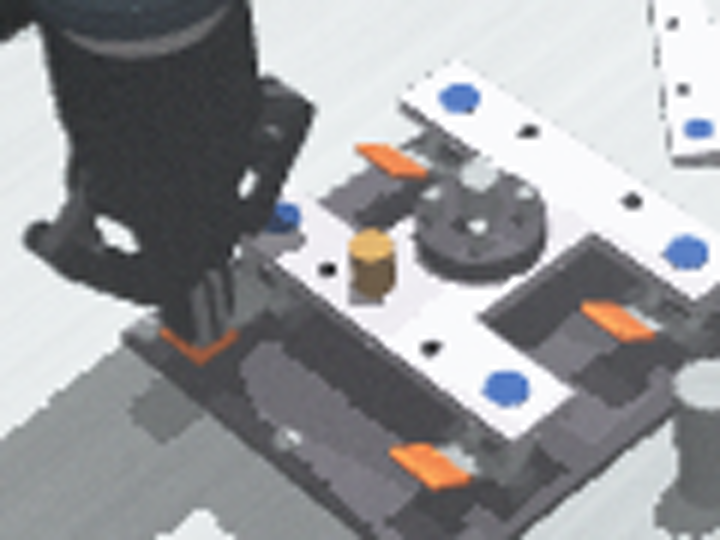

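The tab lies flat under the fingertip (200,340), with the tip 14.6 mm above the bench. I'll press a bit harder to seat it, then lift and look.

>>> drive_tool --commands '[[[0,0,0.02,0,0,0,255],[0,0,0.02,0,0,0,255],[0,0,0,0,0,0,255],[0,0,0,0,0,0,255]]]'

```text
time_s: 15.95
eef_pos: [0.6241, 0.1155, 0.1873]
eef_rot: [0.0, 1.0, -0.025, -0.0]
wrist_force: [-8.7, 1.0, 18.7]
opening: -0.001
```

>>> drive_tool --commands '[[[0,0,-0.2,0,0,0,255],[0,0,-0.4,0,0,0,255],[0,0,-0.6,0,0,0,255],[0,0.3,0,0,0,0,255],[0,0.4,0,0,0,0,255],[0,0.24,0,0,0,0,255],[0,0,0,0,0,0,255],[0,0,0,0,0,0,255]]]'

```text
time_s: 16.75
eef_pos: [0.6215, 0.068, 0.2446]
eef_rot: [-0.0, 1.0, -0.026, -0.0]
wrist_force: [0.1, -0.0, -0.9]
opening: -0.001
```

>>> drive_tool --commands '[[[0,0,0.3,0,0,0,255],[0,0,0.1,0,0,0,255],[0,0,0.06,0,0,0,255],[0,0,0,0,0,0,255],[0,0,0,0,0,0,255]]]'

```text
time_s: 17.25
eef_pos: [0.6217, 0.0686, 0.2221]
eef_rot: [-0.0, 1.0, -0.025, -0.0]
wrist_force: [-0.2, -0.3, 0.6]
opening: 0.004
```

Re-test the far-left dot.

>>> drive_tool --commands '[[[0,0,0.05,0,0,0,255],[0,0,0.04,0,0,0,255],[0,0,0.02,0,0,0,255],[0,0,0,0,0,0,255],[0,0,0,0,0,0,255]]]'

```text
time_s: 17.75
eef_pos: [0.6218, 0.0683, 0.2172]
eef_rot: [0.0, 1.0, -0.026, 0.0]
wrist_force: [-0.3, 0.1, 4.5]
opening: -0.0
```

>>> drive_tool --commands '[[[0,0,0.02,0,0,0,255],[0,0,0,0,0,0,255],[0,0,0,0,0,0,255]]]'

```text
time_s: 18.05
eef_pos: [0.6218, 0.0684, 0.2168]
eef_rot: [0.0, 1.0, -0.025, 0.0]
wrist_force: [-4.2, 0.4, 9.4]
opening: -0.002
```

>>> drive_tool --commands '[[[0,0,-0.3,0,0,0,255],[0,0,-0.6,0,0,0,255],[0,0,-0.9,0,0,0,255],[0,0,-0.9,0,0,0,255],[-0.2,0.6,-0.3,0,0,0,255],[-0.2,0.8,0,0,0,0,255],[-0.2,0.8,0,0,0,0,255],[-0.2,0.8,0,0,0,0,255],[-0.2,0.8,0,0,0,0,255],[0,0,0,0,0,0,255]]]'

```text
time_s: 19.05
eef_pos: [0.5609, -0.1231, 0.3664]
eef_rot: [0.001, 1.0, -0.028, 0.0]
wrist_force: [0.2, 0.1, -0.0]
opening: 0.002
```

```bash
python3 - <<'E'
from h import *
c=ctrl.camera("side");save(c,"s5",(180,150,330,270),5)
hsv=cv2.cvtColor(c["pixels"],cv2.COLOR_RGB2HSV)
for nm,lo,hi in(("blue",(100,110,50),(125,255,255)),("orange",(6,140,90),(20,255,255))):
    N,_,st,ce=cv2.connectedComponentsWithStats(cv2.inRange(hsv,lo,hi))
    for i in range(1,N):
        if 12<st[i,4]<200 and 200<ce[i][0]<310 and ce[i][1]<260: print(nm,ce[i].round(1),ray(c,*ce[i],.044 if nm=="blue" else .035).round(4))
E
```

```text
blue [256.3 185.6] [ 0.6172 -0.032   0.044 ]
blue [226.3 205.9] [0.6224 0.0685 0.044 ]
orange [244.6 196.2] [0.6197 0.0089 0.035 ]
orange [212.5 225.2] [0.6077 0.1288 0.035 ]
orange [282.4 223.4] [0.4865 0.0171 0.035 ]
orange [251.2 247.3] [0.4919 0.1181 0.035 ]
```

View pics/s5.png

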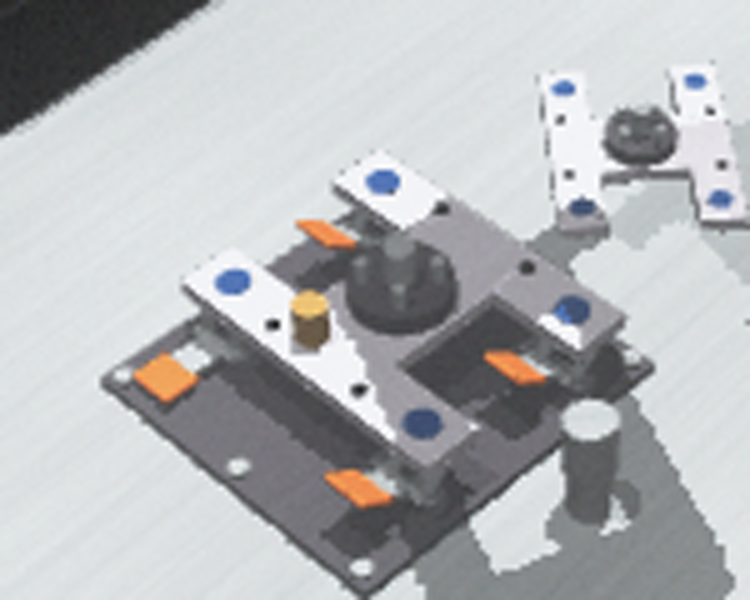

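The far-left tab lies flat (165,378) and the other three are still up. The dots, bushing and socket haven't moved. The far-left corner now carries 9.4 N with only about 0.7 mm of travel. Handing in.

```bash
python3 -c "
from h import *
c=ctrl.camera('side');hsv=cv2.cvtColor(c['pixels'],cv2.COLOR_RGB2HSV)
print(ray(c,212.5,225.2,.0145))
print(ctrl.hand_in())"
```

```text
[0.62344919 0.11770556 0.0145    ]
the job is handed in; nothing more can be done
None
```

The far-left corner was the one that rocked. I pressed its orange shim tab flat, and the corner now stands firm. I handed the job in at about 19 s, with the arm clear of everything.

- **Finding the corner:** Far right, near right and near left were firm, moving about 0.2 mm at 15 to 27 N. Far left sank 2.7 mm at a steady 5 to 6 N. I stopped there and did not press it to its full 4.3 mm.
- **Pressing the tab:** The fingertip stopped about 14.5 mm above the bench, the flat height, at 19 N. In the last picture the tab's centre is about 2 mm from where it should lie when flat.
- **Re-test:** The far-left corner took 9.4 N with about 0.7 mm of travel, past the 5.2 N at which it used to give. That is slightly softer than the other corners, and I did not press it on to 15 N.
- **Rest of the scene:** In the last picture the other three tabs are still up. The two far dots measured within 0.5 mm of where they started, and the near dots, bushing and socket look unmoved. I did not take a final picture of the objects outside that view.

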